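# Close the ear-pad press with its guarded lever

## Robot

A 7-joint arm with a two-finger parallel gripper is mounted at the origin on the work surface. World frame = base frame: x ahead of the robot, y to its left, z up, the work surface at z = 0. Lengths are in m, angles in degrees, forces in N, time in s.
With the tool pointing down it reaches from about 0.425 to 0.875 m from the base axis. Payload 4.7 kg.
Tool frame: the origin (TCP) lies on the centre line of the jaws, within the pads' length; the fingertips stand 8 mm ahead of it and the grasp point (between the pads) lies 11 mm behind it; z points along the fingers, y is the direction in which the jaws open and shut (so a half turn about z gives the same grasp; the last joint's range is limited). The gripper opens to 87 mm and grips with 3 to 60 N. Pads are 19 mm wide; open, the fingers measure 117 mm over their backs; the gripper's body (75 mm by 190 mm) begins 51 mm behind the grasp point.
Start: joints at [-67.89, 18.392, -4.016, 83.108, 1.295, 78.541, -3.26], TCP at [0.236, 0.606, 0.231] pointing down, gripper open.
Joint ranges: [-163.93, 163.93], [-17.29, 119.83], [-79.2, 71.16], [3.27, 140.29], [-89.18, 269.18], [5.43, 117.66], [-154.24, 154.24]. Speed limits (degrees/s): [147.25, 147.25, 180, 180, 180, 180, 180].

## Interface

Orientations are given as [roll, pitch, yaw] about the fixed x, y, z axes, in that order (R = Rz(yaw) Ry(pitch) Rx(roll)).
In Python, from cell import env gives the robot as it stands. The module is installed in compiled form; this text tells all that it offers.
- The arm moves only by the tool move_arm, never from a script. Its argument "steps" is a list of rows, each a list of 2 entries, a list of its own where there are three numbers: the shift along the tool's x, y, z in m, then the turn about the tool's z in rad. A call has 1 to 20 rows; each row is the pose to reach, as a shift and turn from the pose commanded when the call began, along the tool's axes at that moment; what a row does not reach only later rows make up. A row lasts 1/8 s, in which the tool goes at most 62.5 mm and 10.7 degrees, less where a joint would pass 70% of its speed; a pose out of reach is approached as far as the arm can. A call with a gripper value outside its range is refused whole. "hand" is the closure, from -1 (fully open) to 1 (shut), set as the call begins (left out, the last holds). The fingers move at their own pace and stop on an object; "squeeze" is the grip in N (left out, the last holds). Time passes only in rows, so rows that repeat a pose let the fingers close. It gives the time, the measured TCP pose, the force and the opening at its end, in the units of the state.
- env.get_obs(): the state, without advancing time (a new reading comes with each control period).
- env.read_camera(name): name is "scene" or "top"; returns (picture, depth): 384x512x3 uint8, red, green, blue; 384x512 float32, m along the optical axis (not along the pixel's ray), 0 where there is no reading.
- env.calibration(name): a dict with "intrinsics" (3x3 intrinsics, pixels), "position" and "orientation" of the camera in the world. Camera axes: x right, y up, looking along -z (the intrinsics and any distortion apply to the point x, -y, -z); pixel columns grow to the right and rows downward; lengths in m; the calibration is good to about 2 mm. A picture is of the moment at which its call begins. calibration takes no time and is no camera call.
- env.sign_off(): hands the job in, once; it reports no verdict.
Trained networks look in the newest picture that a camera, given by its name, has taken for a name from the list of things; names that differ only in an ending like _2 or _b are one class to them, and where a whole thing is asked for, a point or a joint stands for the part that bears it (a point fixed in the world has none). Each returns a list of dicts, best first, with "conf" (0 to 1); they miss things now and then, are a little off and sometimes report something else, mostly with a low value. They report only what shows in the picture. A call takes as long as a camera call.
- env.cut_out(camera, query): "region" (384x512 bool, what is visible of it) and "uv" ([column, row] in pixels, amid what is visible of it).
The state is a dict: "time_s": time; "qpos": joint angles; "joint_velocities": joint speeds; "effort": joint torques, N m; "tool_pos": TCP position; "tool_rot": TCP orientation; "force": force on the tool from outside, world axes, zero at the start; "wrist_torque": the same for the moment, N m; "grip_width": finger opening in m.
Only numpy, scipy, OpenCV 4.12 (cv2) and the standard library are available. Lean on these libraries where they do the work, as an engineer would, in place of code of your own. Each camera call takes 0.05 s, during which the arm holds its last target. There are 200 camera calls.

## Task

Close the air press on the white ear pad: push the shuttle's upright plate until the shuttle is fully home under the ram, and only then reach down through the window of the sloping guard and press the lever paddle all the way down, so that it stays down. Do not touch the guard itself, do not lift the ear pad out of its nest, and leave the other things on the bench where they are.

Things in the scene. Friction and masses are not known exactly. Their poses are not given: they have to be found in the camera images.
- press: Fixed air press, grey base 270 x 200 mm and 12 mm thick, two upright columns 170 mm apart (60 mm ahead of the origin, along +x) with a crosshead at 212 to 240 mm and an air cylinder above it up to 342 mm. Origin: centre of the base's underside, on the bench. Its +x is the direction in which the shuttle is pushed in, z up. It stands at the left or the right, in exchange with the guarded valve, and may be turned up to 0.25 rad.
- shuttle (a joint): Slide of the press's aluminium shuttle in m along the press's +x: 0 fully out (towards the robot), 0.080 fully home against its stop, the nest then under the ram. Starts fully out; sliding friction about 3 N; stays where left.
- push_plate (a point): Middle of the robot-side face of the shuttle's upright steel push plate, at 46 mm height; plate 80 mm wide, 8 mm thick, reaching from 21 to 71 mm above the bench; the face looks along the press's -x. Moves with the shuttle; fully home it lies 74 mm behind (-x of) the press's origin. Below it are only the flat shuttle deck (top at 23 mm) and rails (top at 26 mm).
- ram_foot (a point): Centre of the underside of the press's round rubber ram foot, 44 mm across, 60 mm ahead of the press's origin. The ram comes down 42 mm as the lever goes down and ends about 2 mm above the ear pad, 50 mm above the bench.
- earpad: The white hard-foam ear pad, a disc 68 mm across and 25 mm high, 50 g, lying loose in the shuttle's shallow square nest (black rims 8 mm high, centre 134 mm ahead of the push plate's face). Origin: centre of its underside, 23 mm above the bench.
- valve: Fixed base of the guarded hand valve, 190 x 180 mm. Origin: centre of its underside, on the bench; z up, +x away from the robot (may be turned up to 0.25 rad). The lever's hinge line lies along its y axis, 65 mm towards -x from the origin and 54 mm above the bench.
- guard: Grey sheet-metal guard hood over the valve lever, closed on all sides, same origin and axes as the valve. Its sloping top plate is 180 x 180 mm, 4 mm thick, and rises 20 degrees from horizontal towards +x (top about 66 mm high at the robot side, 128 mm at the far side), with a window of 80 mm (along the slope) x 80 mm (across). Nothing stands above the plate but screw heads 3 mm high near its corners. Must not be touched.
- window (a point): Centre of the guard's window, in the mid-plane of the top plate, 95 mm above the bench, over the valve's origin. The plate's normal leans 20 degrees from vertical back towards the valve's -x.
- lever (a joint): Angle of the valve lever in rad: 0 up (parallel to the guard plate), 0.28 fully down at its stop; pressing turns it down. Starts 0 to 0.04. It needs about 5 to 6 N on the paddle and stays where it is left. It drives the press ram (0.15 m per rad).
- paddle (a point): Centre of the top face of the lever's flat steel paddle, 44 x 44 mm, 8 mm thick, under the window: 12 mm below the mid-plane of the guard plate when up; fully down it has gone 21 mm lower. The lever reaches 75 mm from its hinge (robot side) to the paddle's centre, rising away from the robot, 20 degrees when up and 4 degrees when down.
- jar: Bystander: grey jar 48 mm across, 75 mm high. Origin at its underside.
- tape: Bystander: cardboard-brown roll of tape lying flat, 90 mm across, 24 mm high. Origin at its underside.
- driver: Bystander: screwdriver about 180 mm long lying between the press and the valve.
- spare: Bystander: spare white ear pad lying on the bench itself, 68 mm across, 25 mm high. Origin at its underside.

How it is judged:
By the outcome, as a careful person would: the job done as asked, in the order asked, and still so for the second after the job is handed in, with the robot touching nothing.
It also fails if it takes over 54 s, if anything falls off the work surface, if the arm or the gripper's body presses on something with over 40 N, if the wrist force passes 120 N, or if a joint passes its speed limit or range.

## Working session

There is one attempt and no reset: what is moved stays moved. The work goes in short steps, Python scripts to look and compute and a tool call to move; the robot and the scene stay as the last step left them, time stands still between calls to the robot, and variables do not carry over. Pictures are saved under pics/ and viewed, about 8 in all and at most 12, crops included, and the job is handed in when it is done.

Besides the shell and the picture viewer there is one more tool, called as name(argument=value, ...), one argument or row to a line, values as JSON. move_arm: Moves the arm, as the interface text tells. Its arguments: {"type":"object","properties":{"steps":{"type":"array"},"hand":{"type":"number"},"squeeze":{"type":"number"}},"required":["steps"]}

```bash
mkdir -p pics; cat > h.py <<'E'
import numpy as np, cv2
from scipy.spatial.transform import Rotation as R
from cell import env
def cal(n):
    c=env.calibration(n); o=np.array(c["orientation"],float)
    M=o if o.shape==(3,3) else (R.from_quat(o).as_matrix() if o.size==4 else R.from_euler('xyz',o,degrees=True).as_matrix())
    return np.array(c["intrinsics"]),np.array(c["position"]),M,c
def cloud(n,d):
    K,p,M,_=cal(n); v,u=np.mgrid[:384,:512]
    P=np.stack([(u-K[0,2])/K[0,0]*d,-(v-K[1,2])/K[1,1]*d,-d],-1)
    return P@M.T+p
E
python3 - <<'E'
from h import *
print(env.get_obs())
ims=[]
for n in("scene","top"):
    print(n,env.calibration(n))
    im,d=env.read_camera(n); np.savez(f"{n}0.npz",im=im,d=d); ims.append(im)
    W=cloud(n,d)
    for q in("press","push_plate","shuttle","earpad","valve","guard","paddle","lever","ram_foot","jar","tape","driver","spare"):
        for r in env.cut_out(n,q)[:2]:
            m=r["region"]&(d>0); P=W[m]
            if len(P): print(n,q,round(r["conf"],2),np.round(r["uv"]),m.sum(),np.median(P,0).round(3),np.percentile(P,2,0).round(3),np.percentile(P,98,0).round(3))
            if r["conf"]>.4: np.save(f"m_{n}_{q}.npy",r["region"])
    cv2.imwrite(f"pics/{n}0.png",im[...,::-1])
E
```

```text
{'time_s': 0.0, 'qpos': array([-67.88894256,  18.43996355,  -4.01668773,  83.17521869,
         1.29666819,  78.53821876,  -3.25873618]), 'joint_velocities': array([ 0.06417523, -0.02827578,  0.01341871, -0.02913759,  0.01895063,
       -0.04745231, -0.01659519]), 'effort': array([ 3.61251623e-04, -4.91281879e+01, -4.03968450e-01, -3.12522125e+01,
       -6.41973736e-02,  4.37920564e-02,  1.61889789e-04]), 'tool_pos': array([0.23599996, 0.60507918, 0.22944862]), 'tool_rot': array([-1.79891937e+02,  6.88460280e-03,  1.58701400e+02]), 'force': array([ 0.2100385 , -0.26904985,  0.95207855]), 'wrist_torque': array([ 0.01205259,  0.00300345, -0.03922611]), 'grip_width': 0.08728263984667727}
scene {'intrinsics': array([[493.9334427 ,   0.        , 255.96727778],
       [  0.        , 493.9334427 , 193.50906856],
       [  0.        ,   0.        ,   1.        ]]), 'position': array([ 1.26971884, -0.48693978,  1.21281088]), 'orientation': array([38.50945251, -0.10843046, 56.42424108])}
scene press 0.84 [198. 255.] 7657 [ 0.649 -0.243  0.028] [ 0.436 -0.335  0.006] [ 0.716 -0.139  0.343]
sce
[... 2802 characters left out ...]
  0.089 0.007] [0.658 0.276 0.127]
top ram_foot 0.58 [328. 160.] 56 [ 0.628 -0.234  0.098] [ 0.618 -0.252  0.09 ] [ 0.635 -0.217  0.105]
top jar 0.58 [257. 224.] 175 [ 0.435 -0.009  0.074] [ 0.413 -0.028 -0.   ] [0.457 0.014 0.079]
top tape 0.53 [123. 219.] 411 [0.461 0.458 0.022] [ 0.421  0.415 -0.003] [0.509 0.502 0.03 ]
top tape 0.4 [198. 177.] 3464 [0.574 0.185 0.086] [0.48  0.088 0.007] [0.661 0.278 0.127]
top driver 0.65 [251. 184.] 214 [0.562 0.004 0.022] [ 0.522 -0.006 -0.001] [0.642 0.018 0.028]
top spare 0.6 [389. 208.] 339 [ 0.475 -0.434  0.023] [ 0.448 -0.466  0.005] [ 0.506 -0.406  0.029]
top spare 0.54 [204. 178.] 3380 [0.574 0.183 0.086] [0.48  0.089 0.007] [0.658 0.276 0.127]
```

```bash
python3 - <<'E'
from h import *
for n in("scene","top"):
    z=np.load(f"{n}0.npz"); d=z["d"]; W=cloud(n,d)
    # push plate top
    m=np.load(f"m_{n}_push_plate.npy"); m=cv2.dilate(m.astype('u1'),np.ones((3,3)))>0
    P=W[m&(W[...,2]>.06)&(W[...,2]<.08)&(W[...,0]<.5)&(W[...,1]<-.15)]
    (c,s,a)=cv2.minAreaRect(P[:,:2].astype('f4')*1000); print(n,"plate",len(P),P.mean(0).round(4),P[:,2].max().round(4),c,s,a)
    # press columns/crosshead
    m=np.load(f"m_{n}_press.npy"); P=W[m&(W[...,2]>.225)&(W[...,2]<.25)]
    if len(P)>5: print(n,"cross",len(P),P.mean(0).round(4),cv2.minAreaRect(P[:,:2].astype('f4')*1000))
    P=W[m&(W[...,2]>.004)&(W[...,2]<.018)]; print(n,"base",len(P),cv2.minAreaRect(P[:,:2].astype('f4')*1000))
    P=W[m&(W[...,2]>.335)&(W[...,2]<.35)]; print(n,"cyl top",len(P),P.mean(0).round(4))
    m=np.load(f"m_{n}_earpad.npy"); P=W[m&(W[...,2]>.044)&(W[...,2]<.053)&(W[...,1]<0)]
    print(n,"earpad",len(P),P.mean(0).round(4),cv2.minEnclosingCircle(P[:,:2].astype('f4')*1000))
    # guard plate
    m=np.load(f"m_{n}_guard.npy"); P=W[m&(W[...,2]>.06)&(W[...,2]<.14)]
    for i in range(8):
        A=np.c_[P[:,:2],np.ones(len(P))]; k=np.linalg.lstsq(A,P[:,2],rcond=None)[0]; r=P[:,2]-A@k; P=P[abs(r)<max(.0025,1.5*r.std() if i<5 else 0)]
    print(n,"guard",len(P),k.round(4),"slope",np.degrees(np.arctan(np.hypot(*k[:2]))).round(2),"yaw",np.degrees(np.arctan2(k[1],k[0])).round(2),"std",r.std().round(4))
    print(cv2.minAreaRect(P[:,:2].astype('f4')*1000))
    Pm=P[:,:2].mean(0)
    m=np.load(f"m_{n}_paddle.npy"); m=cv2.erode(m.astype('u1'),np.ones((3,3)))>0
    Q=W[m&(W[...,2]>.04)]; A=np.c_[Q[:,:2],np.ones(len(Q))]; kk=np.linalg.lstsq(A,Q[:,2],rcond=None)[0]
    print(n,"paddle",len(Q),Q.mean(0).round(4),kk.round(3),"below plane",np.median(A@k-Q[:,2]).round(4), cv2.minAreaRect(Q[:,:2].astype('f4')*1000))
    np.save(f"gp_{n}.npy",P)
a=cv2.imread("pics/scene0.png")[100:330,60:400]; b=cv2.imread("pics/top0.png")[100:270,90:430]
cv2.imwrite("pics/both.png",cv2.resize(np.vstack([a,b]),None,fx=1.49,fy=1.49,interpolation=cv2.INTER_CUBIC))
E
```

```text
scene plate 118 [ 0.4353 -0.229   0.0689] 0.0782 (433.3022766113281, -227.18984985351562) (71.55364990234375, 14.663207054138184) 87.89441680908203
scene base 0 ((0.0, 0.0), (0.0, 0.0), 0.0)
scene cyl top 0 [nan nan nan]
scene earpad 90 [ 0.5777 -0.2465  0.0483] ((575.5142211914062, -247.57391357421875), 18.851848602294922)
scene guard 1333 [ 0.3541 -0.0682 -0.0931] slope 19.83 yaw -10.9 std 0.0012
((577.0665893554688, 181.54367065429688), (183.64114379882812, 174.5543975830078), 78.85419464111328)
scene paddle 89 [0.5699 0.1822 0.0799] [ 0.351 -0.078 -0.106] below plane 0.0163 ((563.5478515625, 184.81027221679688), (36.069278717041016, 59.77791213989258), 77.14209747314453)
top plate 64 [ 0.4307 -0.2191  0.0703] 0.0763 (430.7342224121094, -219.56137084960938) (75.77689361572266, 7.931292533874512) 85.97724914550781
top base 50 ((466.1190185546875, 454.4630432128906), (81.08931732177734, 68.969482421875), 80.00220489501953)
top cyl top 0 [nan nan nan]
top earpad 0 [nan nan nan] ((0.0, 0.0), 0.0)
top guard 1653 [ 0.3563 -0.0716 -0.0945] slope 19.97 yaw -11.36 std 0.0014
((573.3849487304688, 184.71502685546875), (186.54229736328125, 173.1697998046875), 77.8687744140625)
top paddle 152 [0.5717 0.179  0.1153] [-2.058 -4.982  2.183] below plane 0.0164 ((502.55548095703125, 108.68406677246094), (256.1930847167969, 52.86766052246094), 46.67976760864258)<stdin>:12: RuntimeWarning: Mean of empty slice.
  ret = um.true_divide(
<stdin>:14: RuntimeWarning: Mean of empty slice.
```

View pics/both.png

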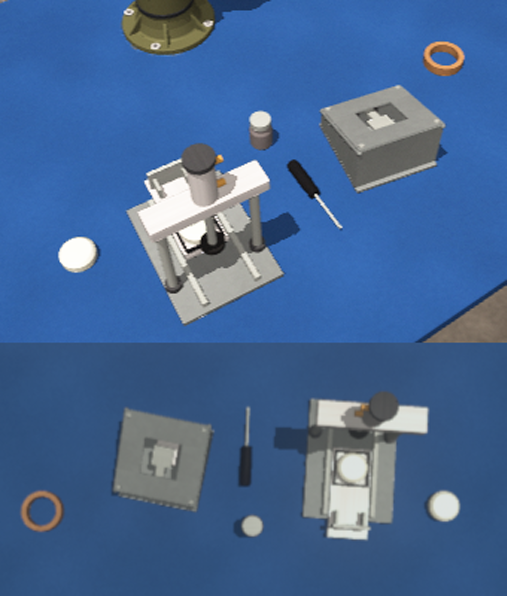

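```bash
python3 - <<'E'
from h import *
def rect(P):
    return [np.round(v,1) for v in cv2.minAreaRect(P[:,:2].astype('f4')*1000)], len(P)
for n in("scene","top"):
    z=np.load(f"{n}0.npz"); d=z["d"]; W=cloud(n,d); x,y,h=W[...,0],W[...,1],W[...,2]
    sel=lambda lo,hi,x0,x1,y0,y1:W[(d>0)&(h>lo)&(h<hi)&(x>x0)&(x<x1)&(y>y0)&(y<y1)]
    P=sel(.232,.248,.5,.8,-.4,-.05); print(n,"cross",rect(P),P.mean(0).round(4))
    P=sel(.336,.35,.5,.8,-.4,-.05); print(n,"cyl",rect(P),P.mean(0).round(4))
    P=sel(.067,.076,.40,.46,-.3,-.15);print(n,"plate",rect(P),P.mean(0).round(4), np.linalg.svd(P[:,:2]-P[:,:2].mean(0),full_matrices=0)[2][0].round(3))
    P=sel(.007,.017,.38,.85,-.4,-.08); print(n,"base",rect(P))
    im=z["im"].astype(int); P=W[(im.min(-1)>150)&(h>.043)&(h<.054)&(x>.5)&(x<.62)&(y<-.17)&(y>-.29)]
    print(n,"pad",len(P),P.mean(0).round(4),cv2.minEnclosingCircle(P[:,:2].astype('f4')*1000))
    # guard frame: extents, window edges
    P=np.load(f"gp_{n}.npy"); t=np.radians(-11.1); c,s=np.cos(t),np.sin(t)
    a=P[:,0]*c+P[:,1]*s; b=-P[:,0]*s+P[:,1]*c
    am,bm=[(np.percentile(v,.5)+np.percentile(v,99.5))/2 for v in(a,b)]
    print(n,"guard ctr outer",am.round(4),bm.round(4),"ext",np.ptp(a).round(4),np.ptp(b).round(4))
    a0=a[abs(b-bm)<.025]; b0=b[abs(a-am)<.025]
    wa=[a0[a0<am].max(),a0[a0>am].min()]; wb=[b0[b0<bm].max(),b0[b0>bm].min()]
    print("window",np.round(wa+wb,4)); A,B=np.mean(wa),np.mean(wb)
    for A,B in((A,B),(am,bm)): print("ctr xy",np.round([A*c-B*s,A*s+B*c],4))
    Z=sel(.05,.095,.54,.62,.14,.23); 
    k=[.355,-.070]; 
    e=Z[:,2]-(.093+k[0]*(Z[:,0]-.575)+k[1]*(Z[:,1]-.183)); Q=Z[(e<-.006)&(e>-.025)]; print("paddle",rect(Q),Q.mean(0).round(4),np.median(e[(e<-.006)&(e>-.025)]).round(4))
    print("plate z at ctr", np.median(P[:,2]-k[0]*(P[:,0]-.575)-k[1]*(P[:,1]-.183)).round(4))
E
```

```text
scene cross ([array([ 644.3, -238. ]), array([209.9,  52.6]), np.float64(85.9)], 1403) [ 0.6476 -0.2434  0.2406]
scene cyl ([array([ 643.5, -238.1]), array([51.1, 51.4]), np.float64(53.8)], 375) [ 0.6455 -0.239   0.3427]
scene plate ([array([ 433.4, -227.1]), array([70.9, 12.2]), np.float64(85.5)], 73) [ 0.4343 -0.2287  0.0716] [-0.055 -0.998]
scene base ([array([ 615.6, -239.6]), array([468.6, 319.6]), np.float64(0.1)], 2788)
scene pad 133 [ 0.5777 -0.2423  0.0486] ((573.6323852539062, -240.88134765625), 24.373878479003906)
scene guard ctr outer 0.5321 0.2898 ext 0.1745 0.1837
window [0.4971 0.5699 0.2509 0.3318]
ctr xy [0.5796 0.1832]
ctr xy [0.5779 0.1819]
paddle ([array([569.9, 183.6]), array([45.7, 58.6]), np.float64(84.3)], 139) [0.573  0.1825 0.0806] -0.0115
plate z at ctr 0.098
top cross ([array([ 640. , -236.3]), array([209.6,  50.9]), np.float64(85.9)], 986) [ 0.6374 -0.2337  0.2395]
top cyl ([array([ 639.4, -235.6]), array([48.8, 50.5]), np.float64(87.5)], 313) [ 0.6395 -0.2356  0.3418]
top plate ([array([ 430.5, -222.5]), array([77.4,  7.8]), np.float64(85.7)], 53) [ 0.4307 -0.2201  0.071 ] [-0.075 -0.997]
top base ([array([ 621. , -251.7]), array([449.3, 317.3]), np.float64(2.9)], 1768)
top pad 273 [ 0.56   -0.2305  0.0475] ((560.3069458007812, -230.1876220703125), 32.32001495361328)
top guard ctr outer 0.5276 0.2913 ext 0.1763 0.1864
window [0.4907 0.5656 0.2524 0.3324]
ctr xy [0.5745 0.1852]
ctr xy [0.5738 0.1843]
paddle ([array([570.2, 185.3]), array([43.7, 62.9]), np.float64(79.9)], 219) [0.5749 0.1843 0.08  ] -0.0129
plate z at ctr 0.0973
```

move_arm(
  steps=[
    [[0, 0, -0.07], 0],
    [[0, 0, -0.07], 0],
    [[0, 0, -0.07], 0],
  ],
  hand=1,
)

```text
time_s: 1.78
tool_pos: [0.2363, 0.606, 0.3016]
tool_rot: [179.9, -0.0, 158.7]
force: [-0.2, -0.3, -0.6]
grip_width: 0.0652
```

move_arm(
  steps=[
    [[-0.048, -0.019, 0], 0.15],
    [[-0.096, -0.038, 0], 0.3],
    [[-0.144, -0.057, 0], 0.45],
    [[-0.191, -0.076, 0], 0.6],
    [[-0.239, -0.095, 0], 0.75],
    [[-0.287, -0.114, 0], 0.9],
    [[-0.335, -0.133, 0], 1.05],
    [[-0.358, -0.179, 0], 1.2],
    [[-0.38, -0.226, 0], 1.35],
    [[-0.403, -0.272, 0], 1.5],
    [[-0.426, -0.319, 0], 1.65],
    [[-0.449, -0.365, 0], 1.8],
    [[-0.471, -0.412, 0], 1.95],
    [[-0.494, -0.458, 0], 2.1],
    [[-0.483, -0.509, 0], 2.25],
    [[-0.472, -0.56, 0], 2.4],
    [[-0.46, -0.611, 0], 2.55],
    [[-0.449, -0.662, 0], 2.7],
    [[-0.438, -0.713, 0], 2.84],
    [[-0.438, -0.713, 0], 2.84],
  ],
  hand=1,
)

```text
time_s: 4.28
tool_pos: [0.3823, -0.2213, 0.2996]
tool_rot: [-179.9, 0.1, -4.5]
force: [0.7, 0.3, 0.3]
grip_width: 0.0001
```

move_arm(
  steps=[
    [[0, -0.002, 0.05], 0],
    [[0, -0.002, 0.1], 0],
    [[0, -0.002, 0.15], 0],
    [[0, -0.002, 0.19], 0],
    [[0, -0.002, 0.22], 0],
    [[0, -0.002, 0.24], 0],
    [[0, -0.002, 0.25], 0],
    [[0, -0.002, 0.25], 0],
    [[0, -0.002, 0.25], 0],
  ],
)

```text
time_s: 5.4
tool_pos: [0.386, -0.2158, 0.0511]
tool_rot: [180.0, -0.1, -4.0]
force: [-0.3, 0.5, 0.9]
grip_width: 0.0003
```

move_arm(
  steps=[
    [[0.01, 0, 0], 0],
    [[0.018, 0, 0], 0],
    [[0.024, 0, 0], 0],
    [[0.028, 0, 0], 0],
    [[0.032, 0, 0], 0],
    [[0.036, 0, 0], 0],
    [[0.04, 0, 0], 0],
    [[0.045, 0, 0], 0],
    [[0.05, 0, 0], 0],
    [[0.055, 0, 0], 0],
    [[0.06, 0, 0], 0],
    [[0.065, 0, 0], 0],
    [[0.07, 0, 0], 0],
    [[0.075, 0, 0], 0],
    [[0.08, 0, 0], 0],
    [[0.085, 0, 0], 0],
    [[0.09, 0, 0], 0],
    [[0.094, 0, 0], 0],
    [[0.097, 0, 0], 0],
    [[0.1, 0, 0], 0],
  ],
)

```text
time_s: 7.9
tool_pos: [0.4853, -0.2228, 0.0506]
tool_rot: [-180.0, -0.0, -4.0]
force: [-2.4, -0.4, -1.4]
grip_width: 0.0008
```

Pushing with about 3 N. Creep on until the stop shows in the force.

move_arm(
  steps=[
    [[0.002, 0, 0], 0],
    [[0.004, 0, 0], 0],
    [[0.006, 0, 0], 0],
    [[0.007, 0, 0], 0],
    [[0.008, 0, 0], 0],
    [[0.009, 0, 0], 0],
    [[0.01, 0, 0], 0],
    [[0.01, 0, 0], 0],
  ],
)

```text
time_s: 8.9
tool_pos: [0.4954, -0.2235, 0.0506]
tool_rot: [180.0, -0.0, -4.0]
force: [-1.7, -0.9, -2.2]
grip_width: 0.0008
```

move_arm(
  steps=[
    [[0.001, 0, 0], 0],
    [[0.002, 0, 0], 0],
    [[0.003, 0, 0], 0],
    [[0.003, 0, 0], 0],
  ],
)

```text
time_s: 9.4
tool_pos: [0.4976, -0.2236, 0.0506]
tool_rot: [-180.0, 0.1, -4.0]
force: [-4.9, 0.7, 2.1]
grip_width: 0.0009
```

move_arm(
  steps=[
    [[0.001, 0, 0], 0],
    [[0.002, 0, 0], 0],
    [[0.003, 0, 0], 0],
    [[0.003, 0, 0], 0],
  ],
)

```text
time_s: 9.9
tool_pos: [0.4977, -0.2237, 0.0505]
tool_rot: [-179.9, 0.4, -4.1]
force: [-13.6, 1.2, 11.2]
grip_width: 0.0005
```

move_arm(
  steps=[
    [[-0.005, 0, 0], 0],
    [[-0.015, 0, 0], 0],
    [[-0.035, 0, 0], 0],
    [[-0.06, 0, 0], 0],
    [[-0.08, 0, -0.03], 0],
    [[-0.09, 0, -0.08], 0],
    [[-0.09, 0, -0.13], 0],
    [[-0.09, 0, -0.18], 0],
    [[-0.09, 0, -0.23], 0],
    [[-0.09, 0, -0.25], 0],
    [[-0.09, 0, -0.25], 0],
  ],
)

```text
time_s: 11.28
tool_pos: [0.4125, -0.218, 0.3021]
tool_rot: [-180.0, -0.3, -4.0]
force: [-0.1, 0.1, -0.6]
grip_width: 0.0006
```

```bash
python3 - <<'E'
from h import *
o=env.get_obs(); print(o["tool_pos"],o["tool_rot"],o["force"])
ims=[]
for n in("scene","top"):
    im,d=env.read_camera(n); W=cloud(n,d); x,y,h=W[...,0],W[...,1],W[...,2]
    P=W[(h>.067)&(h<.076)&(x>.40)&(x<.56)&(y>-.28)&(y<-.17)]; print(n,"plate",len(P),P.mean(0).round(4),np.median(P,0).round(4))
    P=W[(im.min(-1)>150)&(h>.043)&(h<.054)&(x>.54)&(x<.72)&(y<-.17)&(y>-.3)]; print("pad",len(P),P.mean(0).round(4))
    ims.append(im)
a=ims[0][130:330,60:360]; b=ims[1][100:250,130:430]
cv2.imwrite("pics/b1.png",cv2.resize(np.vstack([a,b])[...,::-1],None,fx=1.7,fy=1.7,interpolation=cv2.INTER_CUBIC))
E
```

```text
[ 0.41246137 -0.21795944  0.30212687] [-179.97317103   -0.29590214   -4.00973996] [-0.09279086  0.133338   -0.60938676]
scene plate 0 [nan nan nan] [nan nan nan]
pad 267 [ 0.6535 -0.2426  0.0482]
top plate 55 [ 0.5104 -0.225   0.071 ] [ 0.5117 -0.2265  0.0709]
pad 3 [ 0.5447 -0.2001  0.0519]<stdin>:6: RuntimeWarning: Mean of empty slice.
  ret = um.true_divide(
  return _methods._mean(a, axis=axis, dtype=dtype,
```

View pics/b1.png

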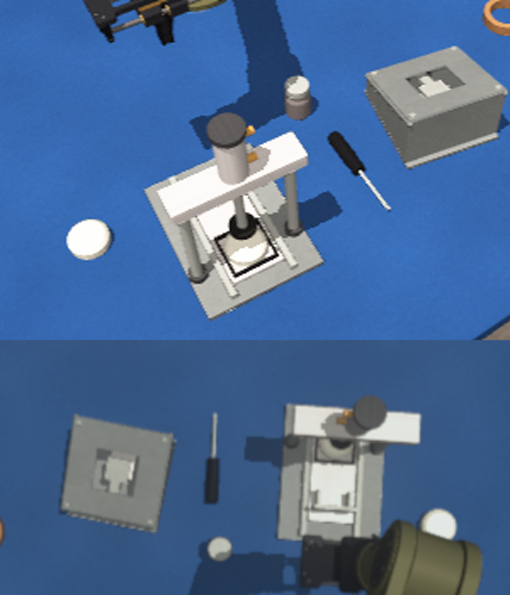

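The shuttle's plate has moved 80 mm and the ear pad sits in its nest under the ram (scene crop about 243,245). Next I go over the window.

move_arm(
  steps=[
    [[0.014, -0.041, 0], 0.01],
    [[0.027, -0.082, 0], 0.02],
    [[0.041, -0.124, 0], 0.03],
    [[0.055, -0.165, 0], 0.05],
    [[0.068, -0.206, 0], 0.06],
    [[0.082, -0.248, 0], 0.07],
    [[0.096, -0.289, 0], 0.09],
    [[0.11, -0.33, 0], 0.1],
    [[0.123, -0.371, 0], 0.11],
    [[0.137, -0.413, 0], 0.124],
    [[0.137, -0.413, 0], 0.124],
    [[0.137, -0.413, 0], 0.124],
    [[0.137, -0.413, 0.05], 0.124],
    [[0.137, -0.413, 0.09], 0.124],
    [[0.137, -0.413, 0.12], 0.124],
    [[0.137, -0.413, 0.13], 0.124],
    [[0.137, -0.413, 0.13], 0.124],
    [[0.137, -0.413, 0.13], 0.124],
  ],
)

```text
time_s: 13.62
tool_pos: [0.5779, 0.1846, 0.1723]
tool_rot: [-179.9, -0.1, -11.2]
force: [-0.3, 0.3, 0.4]
grip_width: 0.0008
```

```bash
python3 - <<'E'
from h import *
o=env.get_obs(); print(o["tool_pos"],o["tool_rot"],o["force"])
im,d=env.read_camera("scene")
K,p,M,_=cal("scene")
def px(P):
    q=(np.array(P)-p)@M; return K[0,0]*q[0]/-q[2]+K[0,2], -K[1,1]*q[1]/-q[2]+K[1,2]
im=im.copy()
t=np.radians(-11.1);c,s=np.cos(t),np.sin(t)
for a,b in((-37.6,-40),(-37.6,40),(37.6,-40),(37.6,40)):
    P=[.576+(a*c-b*s)/1000,.184+(a*s+b*c)/1000,.095+a*.364/1000]; u=px(P); cv2.circle(im,(int(round(u[0])),int(round(u[1]))),1,(255,0,0),-1)
cv2.imwrite("pics/c1.png",cv2.resize(im[90:260,220:420,::-1],None,fx=3,fy=3,interpolation=cv2.INTER_CUBIC))
E
```

```text
[0.57792079 0.18463184 0.17227288] [-1.79907450e+02 -1.32653860e-01 -1.11581902e+01] [-0.33584579  0.32831762  0.44585566]
```

View pics/c1.png

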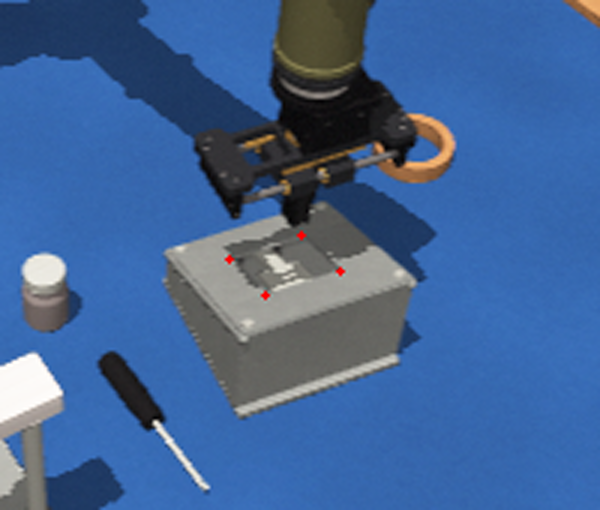

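Projected window corners (red, at about 230,258 / 302,236 / 340,271 / 265,295) sit on the window, and the fingertips at (298,220) are above it. Descending.

move_arm(
  steps=[
    [[0, 0, 0.02], 0],
    [[0, 0, 0.04], 0],
    [[0, 0, 0.055], 0],
    [[0, 0, 0.065], 0],
    [[0, 0, 0.07], 0],
    [[0, 0, 0.073], 0],
    [[0, 0, 0.076], 0],
    [[0, 0, 0.079], 0],
    [[0, 0, 0.082], 0],
    [[0, 0, 0.084], 0],
    [[0, 0, 0.086], 0],
    [[0, 0, 0.088], 0],
    [[0, 0, 0.09], 0],
    [[0, 0, 0.09], 0],
  ],
)

```text
time_s: 15.42
tool_pos: [0.579, 0.1847, 0.0821]
tool_rot: [-179.9, -0.2, -11.2]
force: [2.2, -0.7, 3.9]
grip_width: 0.0003
```

move_arm(
  steps=[
    [[0, 0, 0.002], 0],
    [[0, 0, 0.004], 0],
    [[0, 0, 0.006], 0],
    [[0, 0, 0.008], 0],
    [[0, 0, 0.009], 0],
    [[0, 0, 0.01], 0],
    [[0, 0, 0.01], 0],
  ],
)

```text
time_s: 16.3
tool_pos: [0.5792, 0.1848, 0.0721]
tool_rot: [-179.9, -0.3, -11.2]
force: [3.2, 0.4, 5.7]
grip_width: 0.0012
```

move_arm(
  steps=[
    [[0, 0, 0.001], 0],
    [[0, 0, 0.002], 0],
    [[0, 0, 0.003], 0],
    [[0, 0, 0.003], 0],
  ],
)

```text
time_s: 16.8
tool_pos: [0.5793, 0.1848, 0.0715]
tool_rot: [-179.8, -0.2, -11.2]
force: [-1.2, -2.7, 17.3]
grip_width: 0.0004
```

move_arm(
  steps=[
    [[0, 0, 0.001], 0],
    [[0, 0, 0.0015], 0],
    [[0, 0, 0.0015], 0],
    [[0, 0, 0.0015], 0],
  ],
)

```text
time_s: 17.3
tool_pos: [0.5794, 0.1848, 0.0713]
tool_rot: [-179.8, -0.2, -11.2]
force: [-5.2, -4.0, 26.2]
grip_width: 0.0005
```

move_arm(
  steps=[
    [[0, 0, -0.003], 0],
    [[0, 0, -0.008], 0],
    [[0, 0, -0.016], 0],
    [[0, 0, -0.03], 0],
    [[0, 0, -0.06], 0],
    [[0, 0, -0.1], 0],
    [[0, 0, -0.15], 0],
    [[0, 0, -0.2], 0],
    [[-0.05, 0.0, -0.23], 0],
    [[-0.09, 0.0, -0.23], 0],
    [[-0.12, 0.0, -0.23], 0],
    [[-0.12, 0.0, -0.23], 0],
    [[-0.12, 0.0, -0.23], 0],
  ],
)

```text
time_s: 18.92
tool_pos: [0.4597, 0.2075, 0.2966]
tool_rot: [-180.0, -0.1, -11.2]
force: [0.7, 0.5, 0.7]
grip_width: 0.0004
```

```bash
python3 - <<'E'
from h import *
o=env.get_obs(); print(o["time_s"],o["tool_pos"],o["force"])
ims=[]
for n in("scene","top"):
    im,d=env.read_camera(n); W=cloud(n,d); ims.append(im); x,y,h=W[...,0],W[...,1],W[...,2]
    Z=W[(x>.54)&(x<.62)&(y>.14)&(y<.23)&(h>.03)&(h<.095)]
    e=Z[:,2]-(.0955+.355*(Z[:,0]-.576)-.070*(Z[:,1]-.184)); Q=Z[(e<-.01)&(e>-.045)&(np.hypot(Z[:,0]-.585,Z[:,1]-.182)<.015)]
    print(n,"paddle",len(Q),Q.mean(0).round(4) if len(Q) else "", np.percentile(Q[:,2],[10,50,90]).round(4) if len(Q) else "")
    P=W[(h>.067)&(h<.076)&(x>.40)&(x<.56)&(y>-.28)&(y<-.17)]; print("plate",len(P),P.mean(0).round(4))
    for q in("jar","tape","driver","spare","earpad","ram_foot","guard"):
        for r in env.cut_out(n,q)[:1]:
            m=r["region"]&(d>0); print(n,q,round(r["conf"],2),np.median(W[m],0).round(3))
a=ims[0][90:330,60:400]; b=ims[1][100:250,90:430]
cv2.imwrite("pics/d1.png",cv2.resize(np.vstack([a,b])[...,::-1],None,fx=1.5,fy=1.5,interpolation=cv2.INTER_CUBIC))
E
```

```text
18.925 [0.45968514 0.20752958 0.29655662] [0.69438152 0.47619608 0.67763598]
scene paddle 19 [0.577  0.1838 0.0661] [0.0642 0.0659 0.0682]
plate 0 [nan nan nan]
scene jar 0.64 [ 0.449 -0.019  0.055]
scene tape 0.91 [0.471 0.454 0.022]
scene driver 0.66 [0.587 0.001 0.021]
scene spare 0.94 [ 0.488 -0.44   0.024]
scene earpad 0.65 [ 0.664 -0.248  0.045]
scene ram_foot 0.87 [ 0.649 -0.24   0.064]
scene guard 0.92 [0.632 0.157 0.086]
top paddle 69 [0.5848 0.182  0.0639] [0.0605 0.064  0.0668]
plate 60 [ 0.5103 -0.2252  0.0707]
top jar 0.74 [0.58  0.182 0.089]
top driver 0.49 [0.574 0.004 0.021]
top spare 0.89 [ 0.476 -0.433  0.023]
top guard 0.58 [0.585 0.177 0.1  ]<stdin>:9: RuntimeWarning: Mean of empty slice.
  ret = um.true_divide(
```

View pics/d1.png

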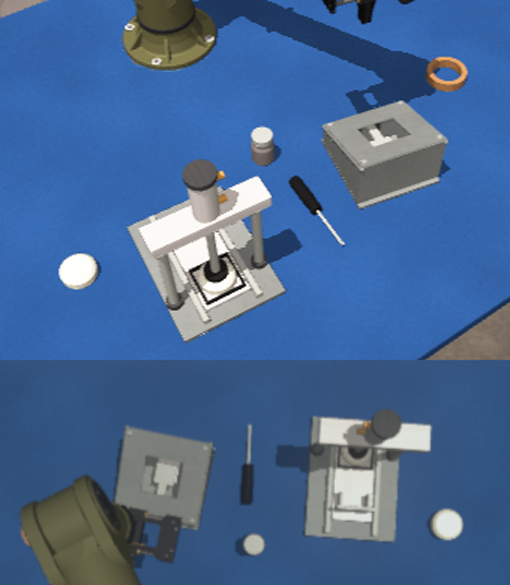

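The ram foot is down on the pad (crop about 215,272), the paddle is down in the window (about 380,135), and nothing else has moved. I'm handing in.

```bash
python3 -c "
from cell import env
print(env.sign_off())"
```

```text
the job is handed in; nothing more can be done
None
```

The press is closed on the white ear pad, and I handed the job in at about 19 s of the 54 s allowed. `sign_off` gives no verdict, so what follows rests on my own checks.

- **Shuttle:** I pushed the upright plate with the closed fingertips until the force rose to about 14 N at the stop. The top camera showed the plate had moved 80 mm, with the ear pad in its nest under the ram. It was still there after the lever was pressed.
- **Lever:** I then went straight down through the window and pressed the paddle until it stopped hard, at about 26 N with no further travel. After I withdrew, the paddle measured about 64 mm high near its centre, which fits fully down. The ram foot was about 37 mm lower, which fits the 42 mm stroke if the lever started slightly pressed.
- **Guard:** I saw no sign of contact. The window corners I had worked out matched the picture before I went in.
- **Other things:** The spare pad, driver, tape and jar stayed within a few millimetres of where they started.

**Checks that failed or disagreed:**
- The top camera took the guard for the jar once, and did not report the tape, ear pad or ram foot in the last check. The scene camera found all of them in place.
- The scene camera could not see the push plate once it was home, so its final position comes from the top camera only.

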